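# Cam-clamp the undrilled blank and hold it for drilling

### The job

One of the two wooden blanks in the drilling jig still has no hole. Take the red knob of the cam lever on that blank's side, turn the lever until its cam is at its highest lift (lever right over the yellow line, neither short of it nor past it) so that the blank is clamped against its spring pad, and finish while holding the knob there, because the lever springs back when let go. Keep both blanks in their nests, and leave the other lever and everything else on the bench alone.

Things in the scene. Friction and masses are not known exactly. Their poses are not given: they have to be found in the camera images.
- jig: grey drilling-jig plate 240 x 430 x 15 mm fixed on the bench, with an aluminium fence (100 x 20 mm, top 45 mm above the bench) along its middle; on each side of it, going outward: spring pad, blank nest, cam lever. Origin: centre of its underside, on the bench; its x points away from the robot, y to the left (yaw varies). Left is +y, right is -y, as the robot sees it
- blank_plain: pale wooden blank 90 x 45 x 20 mm without a hole, with a small pencil cross on top, lying loose in one of the two nests (which one varies). Origin: centre of its underside
- blank_drilled: pale wooden blank 90 x 45 x 20 mm with a 25 mm hole through its middle, lying in the other nest. Origin: centre of its underside
- lever_left (a joint): left cam lever (rad), grows anticlockwise from above. At q it points from the pivot, in the jig's x-y, along (cos(0.524+q), sin(0.524+q)). Starts at 0 to 0.4, travel 0 to 2.2. Cam lift is highest at q = 1.6 (14 mm above q = 0) and falls beyond; no stop there. A spring (3 to 10 N at the knob at 1.6) returns it to about 0.45 if let go
- pivot_left (a point): pivot of the left lever at the top face of the jig plate (15 mm above the bench); axes as the jig's; the brass eccentric cam disc (48 mm across, 14 mm off centre) turns about it and presses the blank directly
- knob_left: red upright round knob on the left lever, 24 mm across, spins freely, 85 mm from the pivot axis. Origin: centre of its underside, 50 mm above the bench, on the flat steel lever (16 x 10 mm bar, reaching 28 mm past the knob axis); its top is 97 mm above the bench. Nothing within 60 mm of its path stands above the lever's top
- mark_left (a point): point on the yellow line painted on the jig plate, right below the knob axis of the left lever when that cam is at its highest lift; the line runs radially from the pivot, and the lever covers it at highest lift
- pad_left: black spring pad (50 x 10 x 16 mm) between the fence and the blank of the left nest; the turning cam pushes the blank 3 to 8 mm against it, and at the highest lift it presses back with about 4 N
- nest_left (a point): middle of the left nest on the top face of the plate, between the left pad and the left cam; 53 mm to the left (+y) of the jig's origin
- lever_right (a joint): right cam lever (rad), grows clockwise from above. At q it points from the pivot, in the jig's x-y, along (cos(0.524+q), -sin(0.524+q)). Starts at 0 to 0.4, travel 0 to 2.2. Cam lift is highest at q = 1.6 (14 mm above q = 0) and falls beyond; no stop there. A spring (3 to 10 N at the knob at 1.6) returns it to about 0.45 if let go
- pivot_right (a point): pivot of the right lever at the top face of the jig plate (15 mm above the bench); axes as the jig's; the brass eccentric cam disc (48 mm across, 14 mm off centre) turns about it and presses the blank directly
- knob_right: red upright round knob on the right lever, 24 mm across, spins freely, 85 mm from the pivot axis. Origin: centre of its underside, 50 mm above the bench, on the flat steel lever (16 x 10 mm bar, reaching 28 mm past the knob axis); its top is 97 mm above the bench. Nothing within 60 mm of its path stands above the lever's top
- mark_right (a point): point on the yellow line painted on the jig plate, right below the knob axis of the right lever when that cam is at its highest lift; the line runs radially from the pivot, and the lever covers it at highest lift
- pad_right: black spring pad (50 x 10 x 16 mm) between the fence and the blank of the right nest; the turning cam pushes the blank 3 to 8 mm against it, and at the highest lift it presses back with about 4 N
- nest_right (a point): middle of the right nest on the top face of the plate, between the right pad and the right cam; 53 mm to the right (-y) of the jig's origin
- chuck_key: T-shaped dark steel drill-chuck key, 72 x 56 x 18 mm, lying on the far edge of the jig plate. Bystander; origin under its middle
- setup_block: small brass bar 16 x 60 x 16 mm lying on the near edge of the jig plate. Bystander; origin: centre of underside
- cup: red plastic cup, 80 mm across, 110 mm tall, on the bench to the left. Bystander; origin: centre of underside
- brush: yellow bench brush lying on the bench to the right. Bystander; origin under it
- glue: white glue bottle, 60 mm across, 160 mm tall, on the bench to the right. Bystander; origin: centre of underside
- tape_measure: grey tape measure, 65 x 38 x 60 mm, on the bench to the left. Bystander; origin: centre of underside
- offcut: dark wood offcut 110 x 50 x 30 mm on the bench, far left. Bystander; origin: centre of underside
Things that resemble listed ones, but are neither listed nor needed, are in the scene too. What is shaped like the blank_drilled but purple or turquoise is not meant.

How it is judged:
By the outcome, as a careful person would: the job done as asked, in the order asked, and still so for the second after the job is handed in, while the arm keeps its last pose, push and grip.
It also fails if it takes over 38 s, if anything falls off the work surface, if the arm or the gripper's body presses on something with over 40 N, if the wrist force passes 120 N, or if a joint passes its speed limit or range.

### The arm

A 6-joint arm with a two-finger parallel gripper is mounted at the origin on the work surface. World frame = base frame: x ahead of the robot, y to its left, z up, the work surface at z = 0. Lengths are in mm, angles in rad, forces in N, time in s.
With the tool pointing down it reaches from about 350 to 975 mm from the base axis. Payload 7.1 kg.
Tool frame: the origin (TCP) lies on the front face of the gripper's body, between the roots of the fingers; the fingertips stand 80 mm ahead of it and the grasp point (between the pads) lies 61 mm ahead of it (env.tips_ahead is the distance from the TCP to the fingertips, in mm); z points along the fingers, y is the direction in which the jaws open and shut (so a half turn about z gives the same grasp; the last joint's range is limited). The gripper opens to 88 mm and grips with 3 to 60 N. Pads are 20 mm wide; open, the fingers measure 115 mm over their backs; the gripper's body (75 mm by 178 mm) begins 61 mm behind the grasp point.
Start: joints at [-1.251, 0.423, 1.63, -0, 1.089, -0.019], TCP at [207.739, -589.449, 302.675] pointing down, gripper open.
Joint ranges: [-3, 3], [-0.9, 2.11], [0.09, 2.58], [-1.31, 4.45], [0.11, 2.69], [-2.54, 2.54]. Speed limits (rad/s): [2.39, 2.39, 3.01, 3.14, 3.14, 3.14].

### API

Orientations are given as a unit quaternion [x, y, z, w].
In Python, from station import env, set_gripper, viewer, workorder gives the robot as it stands. Calls block until the motion is done:
- env.reach(position, orientation): joint-space move of the TCP to a pose.
- env.move_l(position, rot=None, rate=150, f_stop=None): straight line of the TCP; rot=None keeps the orientation; rate is the mean speed in mm/s. With f_stop (N) it stops when the force on the tool has changed by that much, and returns True; else False.
- env.move_joints(angles): joint-space move.
- set_gripper(opening): finger opening in mm; the grip force is fixed at half the most; returns when the fingers have stopped.
- env.hold(seconds).
- env.ik(position, orientation): joint angles nearest the present ones, or None.
- env.read_state(): the state.
- viewer.camera(name): name is "scene" or "top"; returns the picture (420x560x3 uint8, blue, green, red); there is no depth.
- viewer.camera_params(name): a dict with "fx", "fy", "cx", "cy" (pixels), "pose" (4x4, takes a point from camera to world coordinates). Camera axes: x right, y up, looking along -z (the intrinsics and any distortion apply to the point x, -y, -z); pixel columns grow to the right and rows downward; lengths in mm; the calibration is good to about 2 mm. A picture is of the moment at which its call begins. camera_params takes no time and is no camera call.
A pose or a line that the arm cannot do raises env.IKError and nothing moves.
- workorder.sign_off(): hands the job in, once; it reports no verdict.
The state is a dict: "time_s": time; "qpos": joint angles; "dq": joint speeds; "tau": joint torques, N m; "tool_pos": TCP position; "orientation": TCP orientation; "force": force on the tool from outside, world axes, zero at the start; "wrist_torque": the same for the moment, N m; "width": finger opening in mm.
Only numpy, scipy, OpenCV 4.12 (cv2) and the standard library are available. Lean on these libraries where they do the work, as an engineer would, in place of code of your own. Each camera call takes 0.05 s, during which the arm holds its last target.

## Working session

There is one attempt and no reset: what is moved stays moved. The work goes in short steps, each a Python script; the robot and the scene stay as the last script left them, time stands still between calls to the robot, and variables do not carry over. Pictures are saved under pics/ and viewed, and the job is handed in when it is done.

```bash
ls; mkdir -p pics; python3 - <<'E'
from station import env, set_gripper, viewer, workorder
import cv2
for n in ("scene","top"):
    cv2.imwrite(f"pics/{n}0.png",viewer.camera(n)); p=viewer.camera_params(n); print(n,p)
s=env.read_state(); print(s["time_s"],s["orientation"],s["width"],env.tips_ahead)
E
```

```text
pics
scene {'fx': 516.3046514196749, 'fy': 516.3046514196749, 'cx': 280.55740795616583, 'cy': 212.31781024946312, 'pose': array([[ 2.55180664e-01, -6.92487994e-01,  6.74791232e-01,
         1.56716985e+03],
       [ 9.66722278e-01,  1.69598570e-01, -1.91531622e-01,
        -2.77858944e+02],
       [ 1.81897201e-02,  7.01210884e-01,  7.12721847e-01,
         1.19784580e+03],
       [ 0.00000000e+00,  0.00000000e+00,  0.00000000e+00,
         1.00000000e+00]])}
top {'fx': 499.09910162333875, 'fy': 499.09910162333875, 'cx': 276.9672786030746, 'cy': 199.38399399600996, 'pose': array([[-9.60944372e-03,  9.87452060e-01, -1.57626421e-01,
         2.12028347e+02],
       [-9.99776724e-01, -1.24542941e-02, -1.70702357e-02,
         9.04714938e+00],
       [-1.88191652e-02,  1.57427191e-01,  9.87351264e-01,
         1.89649109e+03],
       [ 0.00000000e+00,  0.00000000e+00,  0.00000000e+00,
         1.00000000e+00]])}
0.1 [ 9.85685959e-01  1.68590443e-01 -1.00276828e-04 -6.65671292e-04] 87.61931126971217 80.0
```

View pics/scene0.png

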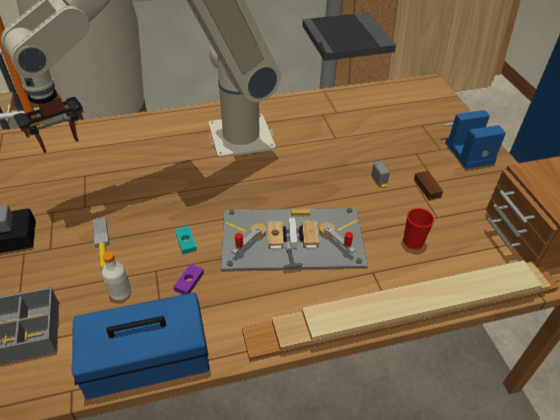

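View pics/top0.png

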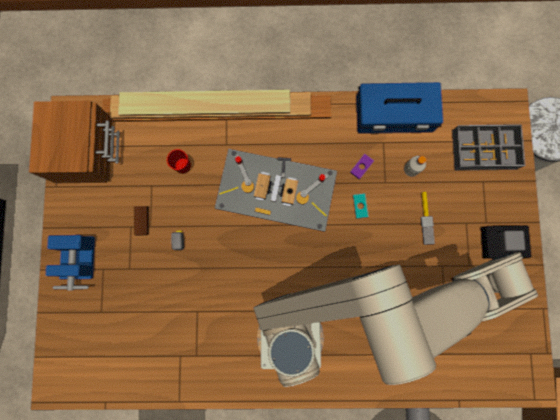

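```bash
python3 - <<'E'
import cv2
a=cv2.imread("pics/scene0.png")[200:275,215:370]; cv2.imwrite("pics/c1.png",cv2.resize(a,None,fx=5,fy=5,interpolation=cv2.INTER_CUBIC))
a=cv2.imread("pics/top0.png")[145:235,210:345]; cv2.imwrite("pics/c2.png",cv2.resize(a,None,fx=5.8,fy=5.8,interpolation=cv2.INTER_CUBIC))
E
```

```text
(no output)
```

View pics/c1.png

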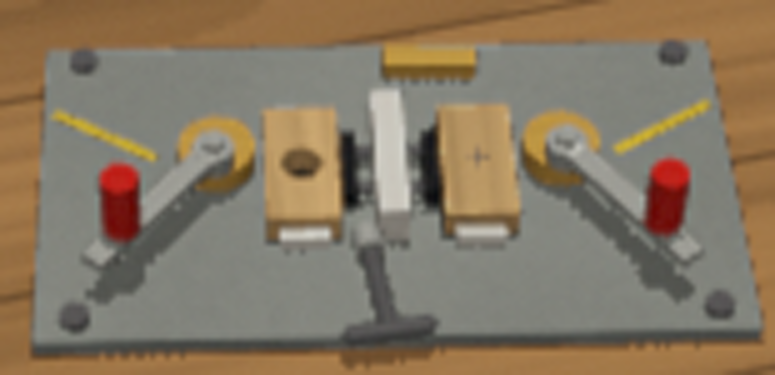

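View pics/c2.png

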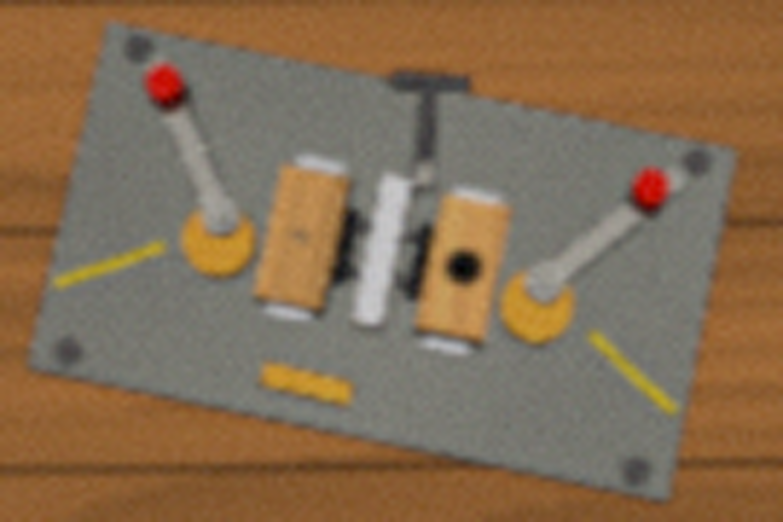

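Candidates for the knob: left-lever red knob (top view 238,160; scene 348,239), right-lever red knob (top 322,178; scene 238,240), and red cup (top 179,161), which is no knob. The crop shows the pencil-cross blank at top (262,186), on the left (+y), and the hole at (289,191) on the right. I therefore choose the left knob, beside cam (247,187) and yellow line (220–238,187–194). Now I'll measure.

```bash
cat > h.py <<'E'
import numpy as np, cv2
from station import env, set_gripper, viewer, workorder
P={n:viewer.camera_params(n) for n in("scene","top")}
def ray(n,uv):
    p=P[n];u,v=uv;d=np.array([(u-p["cx"])/p["fx"],-(v-p["cy"])/p["fy"],-1.]);T=p["pose"]
    return T[:3,3],T[:3,:3]@d
def plane(n,uv,z):
    o,d=ray(n,uv); return (o+d*(z-o[2])/d[2])
def proj(n,X):
    p=P[n];T=p["pose"];c=T[:3,:3].T@(np.asarray(X,float)-T[:3,3]); return np.array([p["cx"]+p["fx"]*c[0]/-c[2],p["cy"]-p["fy"]*c[1]/-c[2]])
def tri(a,b):
    A=np.zeros((3,3));B=np.zeros(3)
    for n,uv in(("scene",a),("top",b)):
        o,d=ray(n,uv);d=d/np.linalg.norm(d);M=np.eye(3)-np.outer(d,d);A+=M;B+=M@o
    return np.linalg.solve(A,B)
ROI={"scene":(200,275,215,370),"top":(145,235,210,345)}
def comps(n,img,kind,minarea=6):
    r0,r1,c0,c1=ROI[n];S=img[r0:r1,c0:c1];h=cv2.cvtColor(S,cv2.COLOR_BGR2HSV);H,Sa,V=[h[...,i].astype(int) for i in range(3)]
    if kind=="red": m=((H<8)|(H>172))&(Sa>170)&(V>70)
    if kind=="yellow": m=(H>24)&(H<34)&(Sa>120)&(V>110)
    if kind=="brass": m=(H>15)&(H<25)&(Sa>130)&(V>100)
    if kind=="grey": m=(Sa<60)&(V>50)
    k,lab,st,ce=cv2.connectedComponentsWithStats(m.astype(np.uint8),connectivity=8)
    return [(st[i,4],ce[i]+[c0,r0],np.argwhere(lab==i)[:,::-1]+[c0,r0]) for i in range(1,k) if st[i,4]>=minarea]
E
python3 - <<'E'
from h import *
np.set_printoptions(precision=2,suppress=True)
I={n:cv2.imread(f"pics/{n}0.png") for n in P}
for n in P:
    for k in("red","yellow"):
        for a,c,p in comps(n,I[n],k):
            z=97 if k=="red" else 15
            out=[n,k,a,c]
            if k=="yellow":
                w=np.array([plane(n,q,15)[:2] for q in p]); m=w.mean(0);d=np.linalg.svd(w-m)[2][0]; t=(w-m)@d
                out+=["mid",m,"ends",m+d*t.min(),m+d*t.max()]
            else: out+=["bbox",p.min(0),p.max(0),plane(n,c,85)[:2]]
            print(*out)
    g=max(comps(n,I[n],"grey"),key=lambda x:x[0])
    hull=cv2.convexHull(g[2].astype(np.float32)); r=cv2.approxPolyDP(hull,4,True)[:,0]
    print(n,"plate",[ (q,plane(n,q,15)[:2]) for q in r])
    m=np.array([plane(n,q[0],15)[:2] for q in hull],np.float32); print(cv2.minAreaRect(m))
E
```

```text
scene red 89 [238.51 239.73] bbox [235 233] [242 247] [ 591.5  -124.15]
scene red 93 [348.02 238.54] bbox [344 232] [352 246] [662.7  183.47]
scene yellow 18 [347.44 224.5 ] mid [549.48 231.19] ends [538.69 261.93] [560.93 198.58]
scene yellow 8 [231.  224.5] mid [ 462.09 -124.57] ends [ 453.9  -132.86] [ 470.26 -116.31]
scene plate [(array([366., 267.], dtype=float32), array([723.43, 225.39])), (array([222., 270.], dtype=float32), array([ 633.02, -183.99])), (array([224., 211.], dtype=float32), array([ 398.28, -135.06])), (array([355., 208.], dtype=float32), array([485.85, 280.34]))]
((559.4422607421875, 47.32398986816406), (426.9911193847656, 246.40878295898438), 77.47748565673828)
top red 28 [238.  159.5] bbox [235 157] [241 162] [653.66 184.25]
top red 29 [321.52 177.24] bbox [319 174] [324 180] [ 582.01 -125.1 ]
top yellow 34 [228.   190.35] mid [549.86 229.1 ] ends [562.49 194.57] [538.34 260.59]
top yellow 35 [318.91 209.09] mid [ 473.08 -117.47] ends [499.1  -90.34] [ 448.91 -142.66]
top plate [(array([336., 172.], dtype=float32), array([ 616.1 , -186.34])), (array([324., 230.], dtype=float32), array([ 393.15, -134.84])), (array([215., 207.], dtype=float32), array([485.94, 278.46])), (array([229., 149.], dtype=float32), array([713.1 , 226.17]))]
((556.9041748046875, 45.27764892578125), (427.5415344238281, 247.78981018066406), 77.33744049072266)
```

```bash
python3 - <<'E'
from h import *
np.set_printoptions(precision=2,suppress=True)
I={n:cv2.imread(f"pics/{n}0.png") for n in P}
K=[]
for n in P:
    a,c,p=[x for x in comps(n,I[n],"red") if plane(n,x[1],73.5)[1]>50][0]; K.append(plane(n,c,73.5)[:2]);print(n,"knob",K[-1])
    a,c,p=[x for x in comps(n,I[n],"yellow") if plane(n,x[1],15)[1]>50][0]
    for yaw in (-11.7,-12.2,-12.6):
        an=np.radians(yaw)+2.124; u=np.array([np.cos(an),np.sin(an)])
        m=plane(n,c,15)[:2]
        # pivot = m - s*u with |knob-pivot|=85
        k=K[-1]-m; b=k@u; s=np.roots([1,2*b,k@k-85**2]); s=s[s>0].max() if np.isreal(s).all() else s
        pv=m-s*u; d=K[-1]-pv; print(" yaw",yaw,"s",s,"pivot",pv,"q",np.degrees(np.arctan2(d[1],d[0]))-yaw-30, "mark",pv+85*u)
    for x in comps(n,I[n],"brass",15):
        print(n,"brass",x[0],x[1],plane(n,x[1],25)[:2],plane(n,x[1],35)[:2])
E
```

```text
scene knob [653.35 188.24]
 yaw -11.7 s 94.43717040868353 pivot [581.81 142.34] q 14.384074384697527 mark [552.74 222.22]
 yaw -12.2 s 90.50018793509938 pivot [579.72 145.77] q 12.174883184256203 mark [551.35 225.9 ]
 yaw -12.6 s 86.76329395603719 pivot [577.9 149.1] q 10.021468477673437 mark [550.09 229.42]
scene brass 91 [229.36 203.93] [ 380.65 -113.68] [ 390.76 -115.08]
scene brass 139 [253.91 203.89] [399.26 -36.68] [409.21 -38.74]
scene brass 917 [329.47 207.8 ] [474.5 195.7] [483.82 191.66]
scene brass 63 [218.67 211.63] [ 406.94 -153.22] [ 416.83 -154.29]
scene brass 242 [218.1 237.8] [ 516.46 -174.25] [ 525.42 -175.13]
scene brass 83 [325.08 228.95] [559.4  152.82] [567.99 149.15]
scene brass 77 [259.42 229.42] [512.74 -44.89] [521.73 -46.88]
scene brass 784 [308.36 266.91] [689.88  58.9 ] [697.36  56.03]
top knob [656.46 185.36]Traceback (most recent call last):
  File "<stdin>", line 13, in <module>
TypeError: ufunc 'arctan2' not supported for the input types, and the inputs could not be safely coerced to any supported types according to the casting rule ''safe''
```

```bash
python3 - <<'E'
from h import *
np.set_printoptions(precision=2,suppress=True)
I={n:cv2.imread(f"pics/{n}0.png") for n in P}
L=tri((327.9,227.6),(247.3,181.4)); R=tri((257.2,229.2),(303.7,192.8)); print("hubs tri",L,R, np.degrees(np.arctan2(-(L-R)[0],(L-R)[1])),np.linalg.norm((L-R)[:2]))
for n,a,b in(("scene",(327.9,227.6),(257.2,229.2)),("top",(247.3,181.4),(303.7,192.8))):
    l,r=plane(n,a,52)[:2],plane(n,b,52)[:2];d=l-r;print(n,l,r,"yaw",np.degrees(np.arctan2(-d[0],d[1])),np.hypot(*d))
big=[cv2.resize(I["scene"][215:260,300:370],None,fx=10,fy=10,interpolation=cv2.INTER_CUBIC),cv2.resize(I["top"][150:205,212:272],None,fx=10,fy=10,interpolation=cv2.INTER_CUBIC)]
cv2.imwrite("pics/b1.png",big[0]);cv2.imwrite("pics/b2.png",big[1])
E
```

```text
hubs tri [577.22 153.04  49.7 ] [531.18 -57.75  48.69] -12.321742139110839 215.76377488834885
scene [579.33 152.97] [534.56 -56.54] yaw -12.062755300988218 214.23726346808812
top [576.54 152.1 ] [530.21 -59.48] yaw -12.349932685049836 216.59605995884863
```

View pics/b1.png

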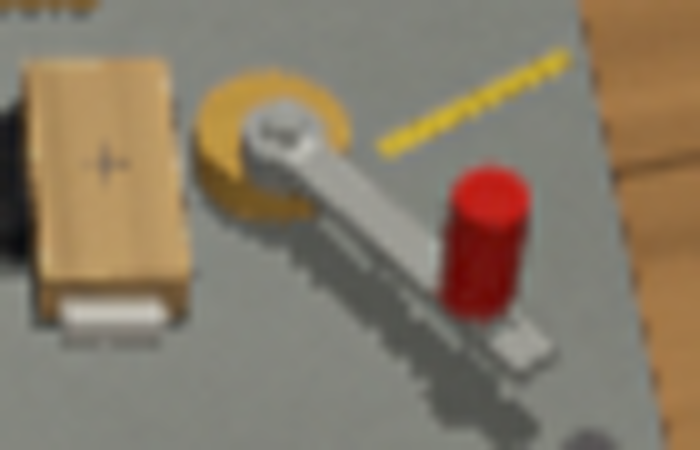

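View pics/b2.png

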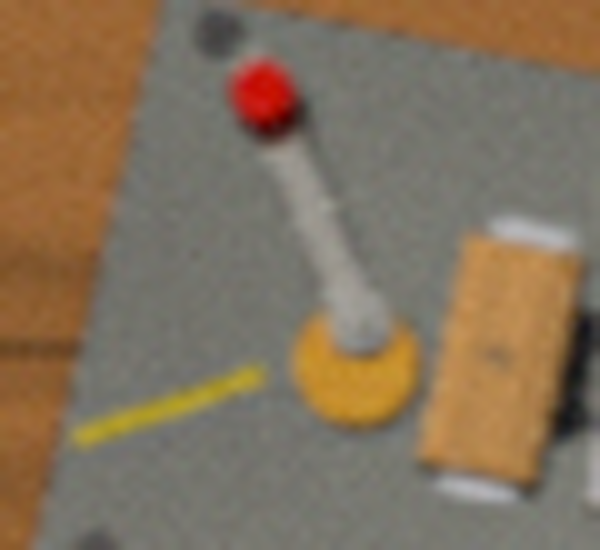

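```bash
cat >> h.py <<'E'
PV=np.array([577.5,152.5]); YAW=np.radians(-12.3)
FLIP=0
def pose(q,r=85,z=136,pv=PV,flip=None,lead=0):
    a=YAW+0.524+q; th=(a+lead+(FLIP if flip is None else flip)*np.pi)/2
    return np.array([*(pv+r*np.array([np.cos(a),np.sin(a)])),z]), np.array([np.cos(th),np.sin(th),0,0])
E
python3 - <<'E'
from h import *
np.set_printoptions(precision=2,suppress=True)
for f in(0,1,-1):
    for q in(.1,.6,1.1,1.6,1.75):
        j=env.ik(*pose(q,flip=f)); print(f,q,j)
E
```

```text
0 0.1 [ 0.26  0.71  1.58 -0.    0.86  1.42]
0 0.6 [ 0.32  0.69  1.61 -0.    0.84  0.98]
0 1.1 [ 0.36  0.65  1.69 -0.    0.8   0.52]
0 1.6 [ 0.38  0.61  1.78 -0.    0.75  0.04]
0 1.75 [ 0.38  0.6   1.81 -0.    0.73 -0.11]
1 0.1 [ 0.26  0.71  1.58 -0.    0.86 -1.72]
1 0.6 [ 0.32  0.69  1.61 -0.    0.84 -2.16]
1 1.1 None
1 1.6 None
1 1.75 None
-1 0.1 [ 0.26  0.71  1.58 -0.    0.86 -1.72]
-1 0.6 [ 0.32  0.69  1.61 -0.    0.84 -2.16]
-1 1.1 None
-1 1.6 None
-1 1.75 None
```

```bash
python3 - <<'E'
from h import *
np.set_printoptions(precision=2,suppress=True)
p,o=pose(.105,z=300); env.reach(p,o); 
p[2]=200; env.move_l(p,rate=250)
for n in P: cv2.imwrite(f"pics/{n}1.png",viewer.camera(n))
s=env.read_state(); print(s["time_s"],s["tool_pos"],s["force"])
a=cv2.imread("pics/scene1.png")[170:275,280:400];b=cv2.imread("pics/top1.png")[130:235,190:310]
cv2.imwrite("pics/v1.png",cv2.resize(np.hstack([a,b]),None,fx=3.3,fy=3.3,interpolation=cv2.INTER_CUBIC))
E
```

```text
3.8833 [656.66 186.89 202.23] [0.11 0.76 0.71]
```

View pics/v1.png

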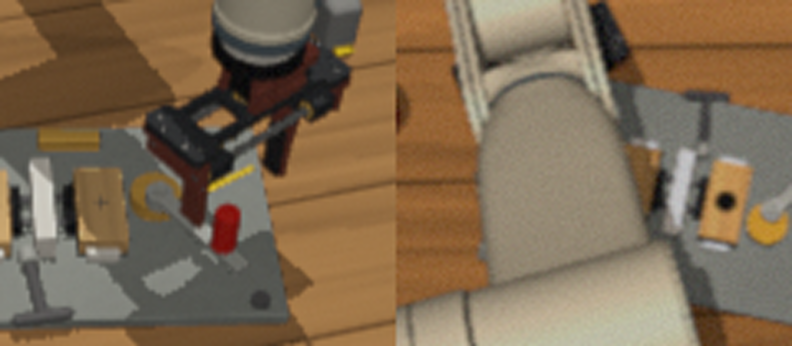

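Scene view (left half of the picture): the open fingers straddle the left knob (crop 227,230, i.e. scene ~349,240). The top view is blocked by the arm. I'll descend with a force guard and close the gripper.

```bash
python3 - <<'E'
from h import *
np.set_printoptions(precision=2,suppress=True)
p,o=pose(.105,z=136); print(p,env.move_l(p,rate=120,f_stop=15))
s=env.read_state(); print(s["time_s"],s["tool_pos"],s["force"])
print(set_gripper(20))
env.hold(.2);s=env.read_state(); print(s["time_s"],s["tool_pos"],s["force"],s["width"],s["wrist_torque"])
cv2.imwrite("pics/scene2.png",viewer.camera("scene"))
a=cv2.imread("pics/scene2.png")[170:275,280:400]
cv2.imwrite("pics/v2.png",cv2.resize(a,None,fx=5,fy=5,interpolation=cv2.INTER_CUBIC))
E
```

```text
[655.31 186.72 136.  ] False
4.5667 [655.69 186.84 136.42] [0.78 0.64 0.68]
False
5.7667 [655.3  186.71 135.96] [ 0.46  0.27 -0.37] 23.39353106820775 [-0.04 -0.01  0.01]
```

View pics/v2.png

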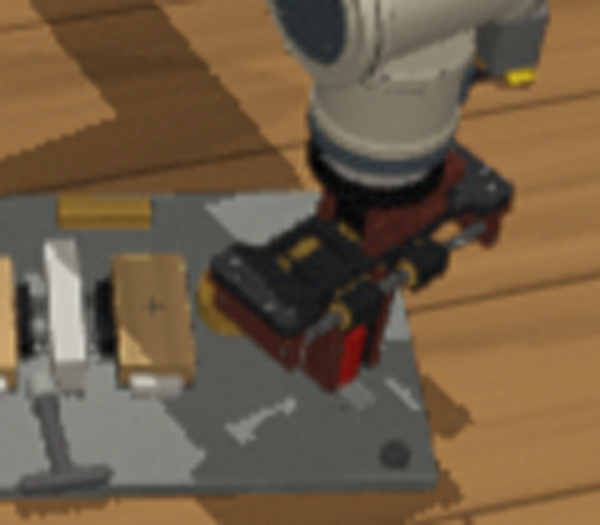

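The fingers are closed on the red knob (crop 350,355, i.e. scene ~350,241) and the width is 23.4 mm, so it is held. Now I'll turn the lever along the arc, with the jaws kept tangential.

```bash
python3 - <<'E'
from h import *
np.set_printoptions(precision=2,suppress=True)
for q in np.linspace(.105,1.45,13)[1:]:
    p,o=pose(q); hit=env.move_l(p,o,rate=60,f_stop=30)
    s=env.read_state();a=YAW+.524+q;f=s["force"][:2];e=s["tool_pos"][:2]-PV
    print(round(q,3),hit,"t",round(s["time_s"],2),"r",np.hypot(*e),"Frad %.2f Ftan %.2f"%(f@[np.cos(a),np.sin(a)],f@[-np.sin(a),np.cos(a)]),s["force"][2],s["width"])
    if hit: break
cv2.imwrite("pics/scene3.png",viewer.camera("scene"));cv2.imwrite("pics/top3.png",viewer.camera("top"))
a=cv2.imread("pics/scene3.png")[170:275,270:390];b=cv2.imread("pics/top3.png")[130:235,190:310]
cv2.imwrite("pics/v3.png",cv2.resize(np.hstack([a,b]),None,fx=3.3,fy=3.3,interpolation=cv2.INTER_CUBIC))
E
```

```text
0.217 False t 6.12 r 85.10482330152205 Frad 0.24 Ftan 1.23 -0.15247383263292846 23.3394972003602
0.329 False t 6.43 r 85.17785488782785 Frad 1.63 Ftan 0.76 -1.1017261253949544 23.569126547376673
0.441 False t 6.74 r 85.27055549183925 Frad 2.33 Ftan -0.58 -3.030661512256676 23.6608187820873
0.553 False t 7.05 r 85.35568829555037 Frad 3.86 Ftan 0.09 -4.801775105888794 23.575491467234936
0.665 False t 7.36 r 85.47531876614453 Frad 5.01 Ftan -0.94 -4.6889618614498225 23.597897247166728
0.778 False t 7.67 r 85.62729975457982 Frad 5.96 Ftan -2.29 -5.2153411445750555 23.587180541821773
0.89 False t 7.97 r 85.77668203244937 Frad 7.21 Ftan -3.00 -5.4753960820169 23.67611428158478
1.002 False t 8.28 r 85.89716575577539 Frad 6.80 Ftan -3.21 -5.759955500891923 23.784313389518424
1.114 False t 8.59 r 86.05741773921169 Frad 7.94 Ftan -3.48 -6.581563294214519 23.738545442453315
1.226 False t 8.9 r 86.18683890735784 Frad 9.09 Ftan -4.06 -5.772959067386907 23.721498223514036
1.338 False t 9.21 r 86.31651445541466 Frad 10.66 Ftan -5.35 -8.363302287283545 23.30913636700256
1.45 False t 9.52 r 86.46744726311776 Frad 11.01 Ftan -5.25 -7.235205285257819 23.85332277803643
```

View pics/v3.png

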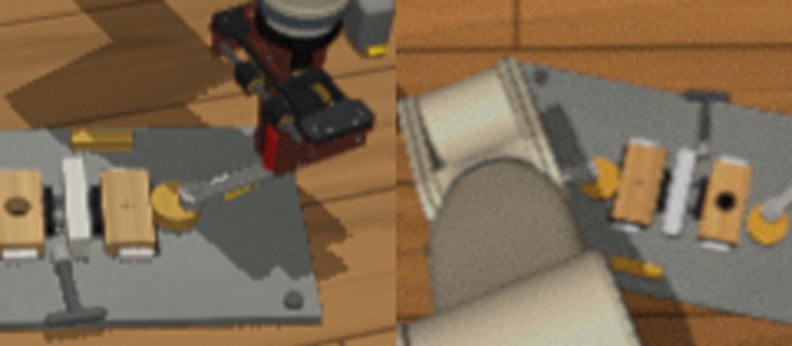

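The knob is still held and the lever (scene crop: hub 185,195, knob 270,150) is just short of the yellow line, which shows beside the bar at about crop (240,190). The radial load says the pivot lies about 1.5 mm or more further out, so I'll use a larger radius for the last stretch.

```bash
python3 - <<'E'
from h import *
np.set_printoptions(precision=2,suppress=True)
for q in (1.53,1.6):
    p,o=pose(q,r=86.8); hit=env.move_l(p,o,rate=40,f_stop=30)
env.hold(.3)
s=env.read_state();a=YAW+.524+q;f=s["force"][:2];e=s["tool_pos"][:2]-PV
print(q,hit,"t",round(s["time_s"],2),"r",np.hypot(*e),"q_act",np.arctan2(e[1],e[0])-YAW-.524,"Frad %.2f Ftan %.2f"%(f@[np.cos(a),np.sin(a)],f@[-np.sin(a),np.cos(a)]),s["force"][2],s["width"],s["tool_pos"])
cv2.imwrite("pics/scene4.png",viewer.camera("scene"));cv2.imwrite("pics/top4.png",viewer.camera("top"))
a=cv2.imread("pics/scene4.png")[200:260,300:375];b=cv2.imread("pics/top4.png")[150:210,220:295]
cv2.imwrite("pics/v4.png",cv2.resize(a,None,fx=10,fy=10,interpolation=cv2.INTER_CUBIC))
cv2.imwrite("pics/v4t.png",cv2.resize(b,None,fx=10,fy=10,interpolation=cv2.INTER_CUBIC))
E
```

```text
1.6 False t 10.54 r 87.0314553686967 q_act 1.586442933490399 Frad 4.24 Ftan -5.39 -6.5064937825965385 23.871859391105605 [549.71 234.98 136.07]
```

View pics/v4.png

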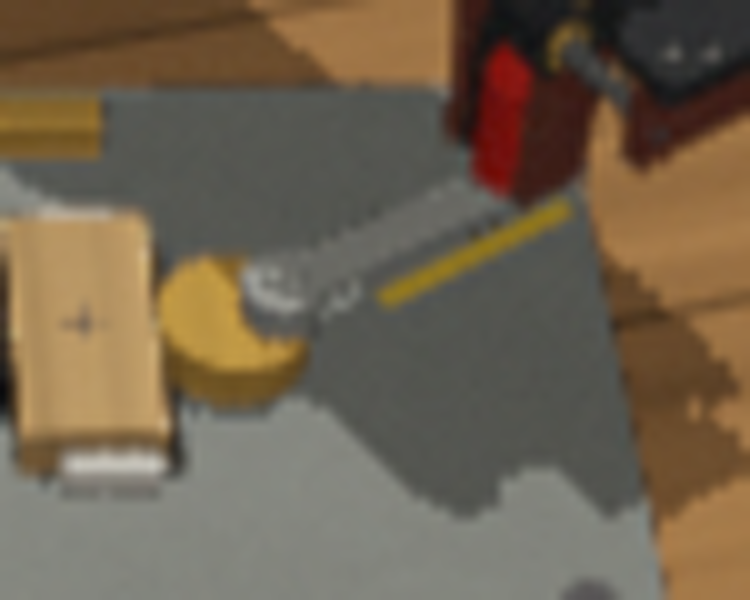

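View pics/v4t.png

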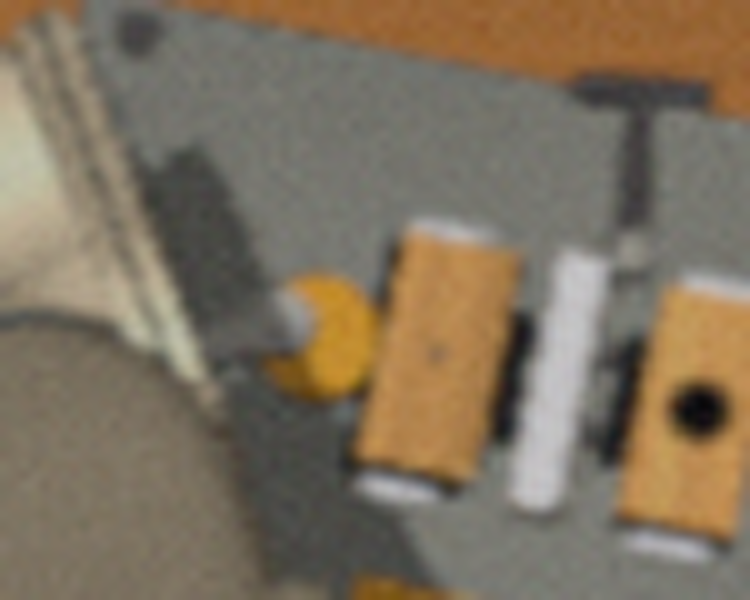

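Blank plain is against the cam and still in its nest. In the scene crop the bar runs from the hub (278,285) to the knob (495,185), parallel to the yellow line (380,298)–(570,208). I'll check the angle numerically: where the bar's top-face edges should be if it lay right above the line, against where they are.

```bash
python3 - <<'E'
from h import *
np.set_printoptions(precision=2,suppress=True)
g=cv2.cvtColor(cv2.imread("pics/scene4.png"),cv2.COLOR_BGR2GRAY).astype(np.float32)
I=cv2.imread("pics/scene4.png")
ys=[x for x in comps("scene",I,"yellow",4) if plane("scene",x[1],15)[1]>50]
w=np.vstack([[plane("scene",q,15)[:2] for q in x[2]] for x in ys]);m=w.mean(0);d=np.linalg.svd(w-m)[2][0]
print("line mid",m,"angle",np.degrees(np.arctan2(d[1],d[0])),len(w))
# use both-view average line measured before: through (549.7,230.2)
for nm,m0,an in(("scene",m,np.radians(109.4)),):
    u=np.array([np.cos(an),np.sin(an)]);n=np.array([-u[1],u[0]])  # n: increasing q
    offs=np.arange(-20,20.1,1)
    S=[]
    for s in np.arange(-56,-10,4):
        base=m0+u*s
        S.append([float(cv2.remap(g,*[np.array([[c]],np.float32) for c in proj("scene",[*(base+n*o),50])],cv2.INTER_LINEAR)[0,0]) for o in offs])
    S=np.array(S)
    for r,s in zip(S,np.arange(-56,-10,4)): print(s,r[::1].astype(int))
E
```

```text
Traceback (most recent call last):
ValueError: need at least one array to concatenate
```

```bash
python3 - <<'E'
from h import *
np.set_printoptions(precision=2,suppress=True,linewidth=220)
g=cv2.cvtColor(cv2.imread("pics/scene4.png"),cv2.COLOR_BGR2GRAY).astype(np.float32)
an=np.radians(109.4);m0=np.array([549.5,231.2])
u=np.array([np.cos(an),np.sin(an)]);n=np.array([-u[1],u[0]])
offs=np.arange(-24,24.1,2);print(offs.astype(int))
for s in np.arange(-64,4,4):
    q=np.array([proj("scene",[*(m0+u*s+n*o),50]) for o in offs],np.float32)
    r=cv2.remap(g,q[None,:,0].copy(),q[None,:,1].copy(),cv2.INTER_LINEAR)[0]; print(s,r.astype(int))
E
```

```text
[-24 -22 -20 -18 -16 -14 -12 -10  -8  -6  -4  -2   0   2   4   6   8  10  12  14  16  18  20  22  24]
-64 [ 92  89  91  89  93 100 103  99 103 104 104 104 104 104  99  90  85  84  85  84  84  84  83  82  83]
-60 [108 111  97  88  84  86  89  97 102 103 104 103 103 103  97  92  88  85  85  85  84  84  84  84  84]
-56 [113 110 101  91  84  84  89  97 102 104 104 103 103 102  98  89  83  83  85  85  84  84  84  84  84]
-52 [112 112 102  92  86  85  89  98 103 103 103 103 103 103  96  89  87  84  83  83  84  85  85  85  84]
-48 [112 109 102  92  85  84  88  96 103 105 104 103 102  99  92  85  82  82  84  85  84  84  84  84  85]
-44 [113 112 101  90  86  86  90  98 103 103 104 103 102 100  91  85  84  83  83  83  83  83  84  84  85]
-40 [113 110 101  91  83  85  91  99 103 104 104 103 102  99  92  84  79  81  84  84  84  84  85  85  85]
-36 [113 111 101  91  85  84  89  98 103 103 103 102 102 101  94  88  85  83  84  84  84  84  84  84  85]
-32 [109 108 101  91  83  85  92 100 103 104 103 102 101  99  94  89  86  84  83  84  84  84  84  83  83]
-28 [113 109  98  89  84  84  89  98 103 103 103 103 102 100  94  88  86  85  85  84  84  84  84  84  84]
-24 [109 106  95  84  80  85  94 100 103 103 103 103 103 101  95  89  85  84  85  85  84  84  85  85  84]
-20 [113 106  94  79  75  81  89  98 103 103 103 103 105 107 101  91  85  84  84  84  84  84  84  84  85]
-16 [109 107  95  84  81  85  94 101 103 103 103 102 102 101  95  90  85  83  83  83  84  85  85  85  85]
-12 [114 107  94  81  77  83  92 101 105 104 104 103 103 104  98  88  83  82  83  83  84  86  86  85  85]
-8 [109 107  97  88  83  87  95  97  97 101  90  84  83  85  85  85  84  82  83  83  82  83  84  84  84]
-4 [112 104  91  81  74  74  76  75  73  68  64  60  58  59  62  69  80  83  83  77  74  73  74  79  84]
0 [109 106  92  70  51  49  46  49  52  52  49  44  43  43  43  48  54  60  60  54  53  52  52  56  62]
```

The bar is parallel to the line. Its edge offsets drift about -0.015 rad, so it is slightly short, and the tool position gives q≈1.586. The constant -3 mm sideways offset doesn't change along the bar, so it is height/calibration bias. I'll advance by 0.015 rad to compensate for the deflection.

```bash
python3 - <<'E'
from h import *
np.set_printoptions(precision=3,suppress=True)
p,o=pose(1.616,r=87); env.move_l(p,o,rate=20,f_stop=30); env.hold(.5)
s=env.read_state();a=YAW+.524+1.6;f=s["force"][:2];e=s["tool_pos"][:2]-PV
print("t",round(s["time_s"],2),"q_act",np.arctan2(e[1],e[0])-YAW-.524,"Frad %.2f Ftan %.2f"%(f@[np.cos(a),np.sin(a)],f@[-np.sin(a),np.cos(a)]),s["force"][2],s["width"])
im=viewer.camera("scene");cv2.imwrite("pics/scene5.png",im)
an=np.radians(109.4);m0=np.array([549.5,231.2]);u=np.array([np.cos(an),np.sin(an)]);n=np.array([-u[1],u[0]])
offs=np.arange(-15,14.1,.5);fi=np.radians(109.4)
for nm in("pics/scene4.png","pics/scene5.png"):
    g=cv2.cvtColor(cv2.imread(nm),cv2.COLOR_BGR2GRAY).astype(np.float32);E=[]
    ss=np.arange(-58,-13,2)
    for t in ss:
        q=np.array([proj("scene",[*(m0+u*t+n*o_),50]) for o_ in offs],np.float32)
        r=cv2.remap(g,q[None,:,0].copy(),q[None,:,1].copy(),cv2.INTER_LINEAR)[0]
        k=np.where(r>94)[0];k=k[(offs[k]>-13)];E.append([offs[k[0]],offs[k[-1]]])
    E=np.array(E);fit=[np.polyfit(ss,E[:,i],1) for i in(0,1)];print(nm,"edge slopes",fit[0][0],fit[1][0],"edges",E.mean(0))
cv2.imwrite("pics/v5.png",cv2.resize(im[195:265,220:370],None,fx=5,fy=5,interpolation=cv2.INTER_CUBIC))
E
```

```text
t 11.39 q_act 1.5981450764587275 Frad 3.85 Ftan -8.36 -8.978716007531302 23.74303051305221
pics/scene4.png edge slopes -0.022480237154150085 0.009634387351778564 edges [-11.022   4.152]
pics/scene5.png edge slopes 0.029397233201581056 -0.052371541501976294 edges [-11.152   4.196]
```

View pics/v5.png

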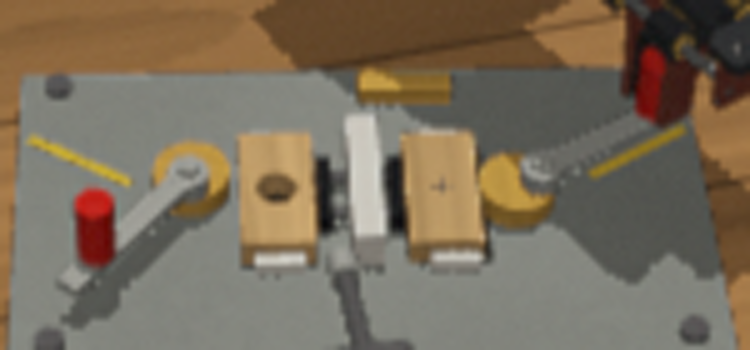

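```bash
python3 - <<'E'
from h import *
np.set_printoptions(precision=3,suppress=True)
p,o=pose(1.624,r=87); env.move_l(p,o,rate=20,f_stop=30); env.hold(.5)
s=env.read_state();e=s["tool_pos"][:2]-PV
print("t",round(s["time_s"],2),"q_act",np.arctan2(e[1],e[0])-YAW-.524,s["force"],s["width"])
print(workorder.sign_off())
E
```

```text
t 12.19 q_act 1.6044244463870942 [ 5.918  6.651 -8.833] 23.511639790557144
the job is handed in; nothing more can be done
None
```

I gripped the left lever's red knob, since the blank with the pencil cross and no hole sits in the left nest. I turned the lever to the yellow line and signed off at 12.2 s while still holding the knob there. No verdict is reported.

**Final checks**
- **Lever angle:** the tool position put it at about 1.604 rad, against a target of 1.6. The pivot was measured from the images, so this could be off by about 0.02 rad.
- **Grip and force:** the jaws read 23.5 mm on the knob. The force on the tool was about 12.5 N.
- **Scene:** the last picture, taken before a final nudge of about 0.006 rad, shows both blanks in their nests. The right lever looks unmoved, and the brass bar and the part of the chuck key in view look undisturbed. I did not check the things further out on the bench after moving.

**Weak or disagreeing checks**
- **Bar against the line:** the lever looked parallel to the yellow line, but the edge fits scattered by several hundredths of a radian. On average they suggested it was about 0.01 rad short, which is why I made the final nudge.
- **Sideways offset:** the bar appeared about 3 mm to one side of the line all along its length. I took this to be a camera or height error, because it did not change along the bar.
- **Top view:** the arm hid the knob from the top camera, so that view could not confirm the lever's final position.

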